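# Hang the tip-waste bin on the service turret

## Robot

A 6-joint arm with a two-finger parallel gripper is mounted at the origin on the work surface. World frame = base frame: x ahead of the robot, y to its left, z up, the work surface at z = 0. Lengths are in m, angles in degrees, forces in N, time in s.
With the tool pointing down it reaches from about 0.35 to 1 m from the base axis. Payload 7.1 kg.
Tool frame: the origin (TCP) lies between the finger pads; the fingertips stand 19 mm ahead of it and the grasp point (between the pads) is the TCP (env.tcp_to_tips is the distance from the TCP to the fingertips, in m); z points along the fingers, y is the line along which they close (so a half turn about z gives the same grasp; the last joint's range is limited). The gripper opens to 85 mm and grips with 20 to 120 N. Pads are 22 mm wide; open, the fingers measure 114 mm over their backs; the gripper's body (76 mm by 85 mm) begins 54 mm behind the grasp point. The pads swing forward as they close: fully open they stand 13 mm farther back than shut.
Start: joints at [-67.208, 24.242, 93.386, -0, 62.372, -1.089], TCP at [0.253, -0.571, 0.25] pointing down, gripper open.
Joint ranges: [-172.04, 172.04], [-51.8, 120.97], [4.93, 147.93], [-75.15, 255.16], [6.16, 154.13], [-145.62, 145.62]. Speed limits (degrees/s): [136.94, 136.94, 172.46, 180, 180, 180].

## Interface

Orientations are given as [roll, pitch, yaw] about the fixed x, y, z axes, in that order (R = Rz(yaw) Ry(pitch) Rx(roll)).
In Python, from cell import env gives the robot as it stands.
- The arm moves only by the shell command python3 -m handwheel 'ROWS' [FORCE]. ROWS is JSON, a list of rows, each an object of numbers: "tx", "ty", "tz": the shift along the tool's x, y, z in mm; "ax", "ay", "az": the turn, a rotation vector about the tool's x, y, z in degrees; "jaw": the finger opening in mm, from 0 to 85.4. In form: [{"tx": .., "ty": .., "tz": .., "ax": .., "ay": .., "az": .., "jaw": ..}, ...]. A call has 1 to 8 rows; each row is the pose to reach, as a shift and turn from the pose commanded when the call began, along the tool's axes at that moment; what a row does not reach only later rows make up. A row lasts 1/12 s, in which the tool goes at most 41.7 mm and 7.16 degrees, less where a joint would pass 70% of its speed; a pose out of reach is approached as far as the arm can. A call with a gripper value outside its range is refused whole. The fingers move at their own pace and stop on an object; FORCE is the grip in N (left out, the last holds). Time passes only in rows, so rows that repeat a pose let the fingers close. It gives the time, the measured TCP pose, the force, the opening and the grip force at its end, in the units of the state.
- env.sense(): the state, without advancing time (a new reading comes with each control period).
- env.snapshot(name): name is "side" or "top" or "wrist"; returns (picture, depth): 480x640x3 uint8, red, green, blue; 480x640 float32, m along the optical axis (not along the pixel's ray), 0 where there is no reading.
- env.camera_params(name): a dict with "vfov" (degrees; the focal length in pixels is half the picture's height over the tangent of half this angle, whatever the lens; pixels are square), "cx", "cy" (the principal point, pixels), "D" ([k1, k2, p1, p2, k3] as OpenCV has them; the pictures are not rectified), "R" (3x3) and "t" (3): a world point X has camera coordinates R X + t. Camera axes: x right, y down, z forward; pixel columns grow to the right and rows downward; lengths in m; the calibration is good to about 2 mm. A picture is of the moment at which its call begins: read the wrist's pose just before it. camera_params takes no time and is no camera call; for the wrist camera it gives the pose at the moment of the call.
- env.finish_job(): hands the job in; it is judged then, once.
Trained networks look in the newest picture that a camera, given by its name, has taken for a name from the list of things; names that differ only in an ending like _2 or _b are one class to them, and where a whole thing is asked for, a point or a joint stands for the part that bears it (a point fixed in the world has none). Each returns a list of dicts, best first, with "p" (0 to 1); they miss things now and then, are a little off and sometimes report something else, mostly with a low value. They report only what shows in the picture. A call takes as long as a camera call. They do not tell look-alikes from the thing itself.
- env.spot_in(target, camera): "position" ([row, column] in pixels, amid what is visible of it).
- env.masks_of(target, camera): "mask" (480x640 bool, what is visible of it) and "position" ([row, column] in pixels, amid what is visible of it).
- env.pinpoint(target, camera): "position" ([row, column] in pixels: a listed point, or the origin of a listed thing).
The state is a dict: "time_s": time; "qpos": joint angles; "dq": joint speeds; "joint_torque": joint torques, N m; "position": TCP position; "eef_rot": TCP orientation; "force": force on the tool from outside, world axes, zero at the start; "torque": the same for the moment, N m; "gripper_width": opening from 0.0 (shut) to 1.0 (fully open); "finger_force": force on a finger pad.
Only numpy, scipy, OpenCV 4.12 (cv2) and the standard library are available. Lean on these libraries where they do the work, as an engineer would, in place of code of your own. Each camera call takes 0.05 s, during which the arm holds its last target. There are 200 camera calls.

## Task

Hang the open steel tip-waste bin on the hanger plate on the side of the grey service turret: bring the large ends of its two keyholes over both stud heads, press the bin in flat so that the heads come right through and the spring catch is pushed in, then, still pressing, slide it straight down until it is fully home and the catch snaps out over its upper edge; let go and leave it hanging. The height of the hanger plate is set by hand, so feel for the heads and never force the bin: push with no more than about 15 N; leave the bottle, tip box and microplate where they stand.

Things in the scene. Friction and masses are not known exactly. Their poses are not given: they have to be found in the camera images.
- turret: Grey box-shaped bench service turret with white cap, fixed, 100 x 140 mm, 245 mm high, white sockets on its two narrower flanks. Origin: centre of its underside on the bench, z up. Its hanging face is the plane x = +50 mm in its own frame, looks along its +x and is 140 mm wide (y). On it sits an aluminium hanger plate, 104 mm wide, 179 mm high, 3 mm thick, with the two studs and the catch.
- clamp_screw (a point): Centre of the upper of two flush screws that clamp the hanger plate through long slots: fixed, 130 mm above the bench, y = 0, on the hanger plate's front face; axes as the turret's. The studs stand level at y = +32 and -32 mm, 30 to 70 mm above this point (as the plate was set; not measured). Each: shank 6 mm across, 6 long, then a head 12 across, 4 thick, 1 mm bevel: head at x = 6 to 10 mm.
- catch (a joint): Spring catch in the hanger plate, midway between the studs: a steel block 16 mm wide whose underside is 20 mm above the stud axes. Value: m pushed in; 0 = standing 6 mm out of the hanger plate, 0.006 = flush; 1 N per mm. The bin's back plate pushes it in, and it snaps out over the plate's upper edge within the last 2 mm of the way down.
- bin: Open-topped steel tip-waste bin standing on the bench, 0.24 to 0.39 kg. Origin: on the back face of its back plate, at the bin's underside, mid-width; x points from back plate to front, z up; hung, its axes are parallel to the turret's. Back plate 100 mm wide (y), 4 mm thick (x = 0 to 4), 154 mm high. Box 90 mm wide, front wall's outside at x = 80, rim 105 mm high, walls and floor 3 mm.
- keyhole_left (a point): Centre of the large end (15 mm across, eight-sided) of the keyhole at the bin's +y side, on the back plate's back face, y = +32, 118 mm above the bin's underside; axes as the bin's. From it a slot 9 mm wide runs up; home, the stud's axis is 18 mm above this point. The plate slides under the heads only while its back face is nearer than 2 mm to the hanger plate.
- keyhole_right (a point): The same point of the keyhole at the bin's -y side, y = -32 mm. Below the large ends the back plate is plain: held too high or too low it meets the stud heads 10 mm off the hanger plate.
- bin_rim (a point): Middle of the upper edge of the bin's front wall (3 mm thick, x = 78.5 mm, 105 mm above the underside): a place to pinch the wall from above, one finger inside the bin.
- media_bottle: Glass bottle with orange cap, 72 mm across, 135 mm high, standing on the bench; origin under its centre. Leave alone.
- tip_box: Dark blue pipette tip box with purple rack and tips, 118 x 80 x 59 mm; origin under its centre. Leave alone.
- microplate: Clear 96-well microplate, 127 x 85 x 15 mm, lying on the bench; origin under its centre. Leave alone.
Not all that is in view belongs to the job. What is shaped like the bin but green is not meant. There is more than one size of the turret; the job needs the smaller.

How it is judged (in metres and radians):
On the way:
1. both stud heads have come through the large ends: the back plate lies close to the hanger plate, with the spring catch pushed in (x of each of keyhole_left, keyhole_right in the frame of clamp_screw below 0.0035 m and y of keyhole_left in the frame of clamp_screw between 0.027 and 0.037 m and y of keyhole_right in the frame of clamp_screw between -0.037 and -0.027 m and value of joint catch above 0.003 m), for 0.05 s.
At the end, for the whole second after the job is handed in: The bin hangs untouched and at rest on both studs: slid down home with the spring catch out (within 1.5 mm) over its upper edge, back plate within 5 mm of the hanger plate, keyholes within 5 mm sideways of the studs and 9 to 55 mm above clamp_screw, bin upright within 0.07 rad (x of each of keyhole_left, keyhole_right in the frame of clamp_screw below 0.005 m and y of keyhole_left in the frame of clamp_screw between 0.027 and 0.037 m and y of keyhole_right in the frame of clamp_screw between -0.037 and -0.027 m and z of keyhole_left in the frame of clamp_screw between 0.009 and 0.055 m and z of keyhole_right in the frame of clamp_screw between 0.009 and 0.055 m and value of joint catch below 0.0015 m and angle between bin's own z axis and vertical below 0.07 rad and linear speed of bin below 0.01 m/s).
It fails at once if the bin is pushed against the turret with its hanger plate, studs and catch with more than 35 N in all (contact force between bin and turret above 35 N).
It fails at once if the bottle, tip box or microplate is moved by more than 15 mm (distance of any of media_bottle, tip_box, microplate from where it was at the start of the episode above 0.015 m).
It also fails if it takes over 72 s, if anything falls off the work surface, if the arm or the gripper's body presses on something with over 40 N, if the wrist force passes 120 N, or if a joint passes its speed limit or range.

## Working session

There is one attempt and no reset: what is moved stays moved. The work goes in short steps, Python scripts to look and compute and a shell command to move; the robot and the scene stay as the last step left them, time stands still between calls to the robot, and variables do not carry over. Pictures are saved under pics/ and viewed, at most 10 in all, crops included, and the job is handed in when it is done.

```bash
mkdir -p pics; ls; cat > h.py <<'E'
import numpy as np, cv2
from cell import env
def K(n):
    p=env.camera_params(n); f=240/np.tan(np.radians(p["vfov"])/2)
    return np.array([[f,0,p["cx"]],[0,f,p["cy"]],[0,0,1]]),np.array(p["D"]),np.array(p["R"]),np.array(p["t"])
def cloud(n,depth,cam=None):
    k,D,R,t=cam or K(n)
    v,u=np.mgrid[:480,:640]; uv=np.stack([u,v],-1).reshape(-1,1,2).astype(np.float64)
    n_=cv2.undistortPoints(uv,k,D).reshape(480,640,2)
    c=np.dstack([n_*depth[...,None],depth]); 
    X=(c-t)@R; X[depth==0]=np.nan
    return X
def save(name,img): cv2.imwrite(f"pics/{name}.png",img[...,::-1])
E
python3 - <<'E'
from h import *
ims=[]
for n in ["side","top"]:
    im,d=env.snapshot(n); np.savez(f"{n}.npz",im=im,d=d); ims.append(im)
    X=cloud(n,d)
    for t in ["bin","turret","media_bottle","tip_box","microplate"]:
        for r in env.masks_of(t,n)[:3]:
            m=r["mask"]; P=X[m]; P=P[~np.isnan(P[:,0])]
            if len(P): print(n,t,round(r["p"],2),np.round(r["position"]),np.percentile(P,[3,50,97],axis=0).round(3).tolist(), im[m].mean(0).round())
for n,i in zip(["side","top"],ims): save(n,i)
print(env.sense())
E
```

```text
pics
side bin 0.86 [263. 223.] [[0.446, -0.27, 0.002], [0.498, -0.214, 0.07], [0.555, -0.16, 0.151]] [75. 80. 81.]
side bin 0.83 [218. 276.] [[0.323, -0.108, 0.008], [0.403, -0.066, 0.066], [0.418, -0.028, 0.143]] [18. 60. 27.]
side turret 0.94 [208. 498.] [[0.463, 0.37, 0.017], [0.596, 0.407, 0.259], [0.644, 0.521, 0.345]] [88. 92. 92.]
side turret 0.73 [238. 389.] [[0.488, 0.126, 0.006], [0.579, 0.18, 0.188], [0.62, 0.262, 0.247]] [ 96. 100.  99.]
side tip_box 0.82 [365. 186.] [[0.683, -0.361, 0.011], [0.746, -0.316, 0.054], [0.794, -0.275, 0.062]] [82. 64. 68.]
side microplate 0.73 [340. 327.] [[0.678, -0.05, 0.011], [0.724, 0.009, 0.015], [0.769, 0.067, 0.019]] [164. 167. 167.]
top bin 0.94 [248. 432.] [[0.444, -0.267, -0.001], [0.499, -0.222, 0.036], [0.549, -0.162, 0.153]] [90. 92. 96.]
top bin 0.67 [300. 373.] [[0.322, -0.107, -0.002], [0.362, -0.073, 0.006], [0.412, -0.025, 0.153]] [33. 80. 44.]
top turret 0.88 [235. 264.] [[0.46, 0.131, 0.015], [0.528, 0.189, 0.244], [0.603, 0.248, 0.248]] [146. 144. 150.]
top turret 0.65 [236. 152.] [[0.435, 0.373, 0.019], [0.53, 0.416, 0.3
[... 495 characters left out ...]
.019]] [162. 159. 164.]
{'time_s': 0.6, 'qpos': array([-6.72077330e+01,  2.42428780e+01,  9.33857338e+01, -3.16235165e-04,
        6.23721602e+01, -1.08844008e+00]), 'dq': array([ 0.05301583, -0.07147578, -0.00579052, -0.03384265,  0.02152238,
        0.0664288 ]), 'joint_torque': array([ 1.70119118e-03, -5.57052505e+01, -2.82025838e+01,  1.91999879e-04,
        1.09914079e-03,  1.60243837e-05]), 'position': array([ 0.25304108, -0.5714737 ,  0.2503123 ]), 'eef_rot': array([-1.79999223e+02,  2.65458061e-04,  2.38808537e+01]), 'force': array([0.3502489 , 0.25972978, 0.40787081]), 'torque': array([ 0.00138291,  0.04407958, -0.02821355]), 'finger_force': 0.0, 'gripper_width': 1.0017099233140148}
```

View pics/side.png

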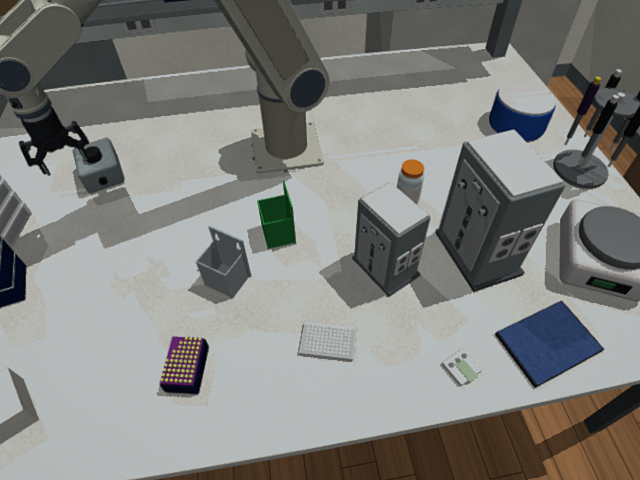

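View pics/top.png

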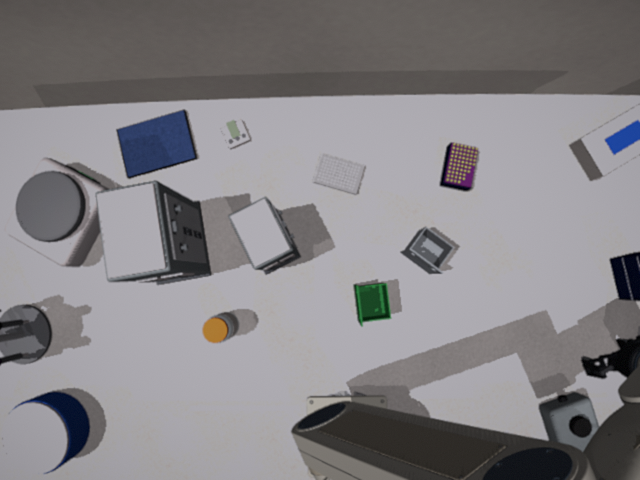

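Side view: grey bin at (263,223), green look-alike at (218,276). There are two turrets, the small one at (238,389) with its top at 0.247 m and the large one at (208,498) with its top at 0.345 m. The grey bin and the small turret (245 mm high) fit the description. Next I'll measure them and confirm in a crop.

```bash
cat > m.py <<'E'
from h import *
def rect(P,z0,z1,lo,hi,extra=None):
    s=(P[:,2]>z0)&(P[:,2]<z1)&(P[:,0]>lo[0])&(P[:,0]<hi[0])&(P[:,1]>lo[1])&(P[:,1]<hi[1])
    Q=P[s]; return Q,cv2.minAreaRect((Q[:,:2]*1000).astype(np.float32))
E
python3 - <<'E'
from m import *
for n in ["top","side"]:
    z=np.load(n+".npz"); X=cloud(n,z["d"]).reshape(-1,3); X=X[~np.isnan(X[:,0])]
    Q,r=rect(X,.238,.256,(.42,.1),(.66,.29)); print(n,"cap",len(Q),np.median(Q[:,2]),r)
    Q,r=rect(X,.120,.165,(.42,-.3),(.6,-.13)); print(n,"backplate",len(Q),Q[:,2].max(),r)
    Q,r=rect(X,.098,.112,(.42,-.3),(.6,-.13)); print(n,"rim",len(Q),r)
    s=rect(X,.03,.22,(.42,.08),(.66,.3))[0]; print(len(s),s.min(0),s.max(0))
    for t in ["bin","turret","keyhole_left","keyhole_right","bin_rim","clamp_screw","catch"]:
        Xi=cloud(n,z["d"])
        for q in env.pinpoint(t,n)[:3]:
            v,u=np.round(q["position"]).astype(int); print(n,t,round(q["p"],2),v,u,Xi[v,u].round(3))
im=np.load("side.npz")["im"]
a=cv2.resize(im[180:310,185:315],(390,500),interpolation=3); b=cv2.resize(im[170:300,340:440],(390,500),interpolation=3)
save("crop",np.hstack([a,b]))
E
```

```text
top cap 2516 0.24482409410671346 ((536.220703125, 198.32974243164062), (139.35946655273438, 99.76679992675781), 26.553937911987305)
top backplate 145 0.15982667386330862 ((469.0807800292969, -193.5523223876953), (100.01289367675781, 4.906496047973633), 52.643699645996094)
top rim 177 ((499.785888671875, -216.65396118164062), (99.68009948730469, 81.68364715576172), 52.73448944091797)
470 [0.45333887 0.12463278 0.03063318] [0.61781522 0.21146811 0.21970838]
top bin 0.91 263 416 [ 0.466 -0.194  0.018]
top bin 0.81 302 356 [ 0.366 -0.026  0.066]
top turret 0.68 239 272 [0.52  0.169 0.246]
top keyhole_left 0.92 255 413 [ 0.484 -0.17   0.109]
top keyhole_left 0.84 291 359 [ 0.392 -0.038 -0.001]
top keyhole_right 0.64 268 434 [ 0.45  -0.216  0.138]
top keyhole_right 0.64 318 358 [ 0.325 -0.03   0.07 ]
top bin_rim 0.8 234 439 [ 0.546 -0.263  0.002]
top bin_rim 0.57 304 389 [ 0.362 -0.107  0.102]
top clamp_screw 0.9 231 285 [0.542 0.144 0.204]
top clamp_screw 0.87 232 186 [0.545 0.382 0.194]Traceback (most recent call last):
  File "<stdin>", line 10, in <module>
ValueError: it knows: bin, bin_rim, clamp_screw, keyhole_left, keyhole_right, media_bottle, microplate, tip_box, turret
```

```bash
python3 - <<'E'
from m import *
n="side"
z=np.load(n+".npz"); Xi=cloud(n,z["d"]); X=Xi.reshape(-1,3); X=X[~np.isnan(X[:,0])]
Q,r=rect(X,.238,.256,(.42,.1),(.66,.29)); print(n,"cap",len(Q),np.median(Q[:,2]),r)
Q,r=rect(X,.120,.165,(.42,-.3),(.6,-.13)); print(n,"backplate",len(Q),Q[:,2].max(),r)
Q,r=rect(X,.098,.112,(.42,-.3),(.6,-.13)); print(n,"rim",len(Q),r)
for t in ["bin","turret","keyhole_left","keyhole_right","bin_rim","clamp_screw"]:
    for q in env.pinpoint(t,n)[:3]:
        v,u=np.round(q["position"]).astype(int); print(n,t,round(q["p"],2),v,u,Xi[v,u].round(4))
im=z["im"]
a=cv2.resize(im[205:305,185:260],(375,500),interpolation=3); b=cv2.resize(im[180:300,350:435],(354,500),interpolation=3)
save("crop",np.hstack([a,b]))
p=env.camera_params("wrist"); R=np.array(p["R"]); c=-R.T@np.array(p["t"]); print("wrist c",c,R,p["vfov"])
from scipy.spatial.transform import Rotation as Ro
s=env.sense(); T=Ro.from_euler("xyz",s["eef_rot"],degrees=True).as_matrix(); print("in tool",T.T@(c-s["position"]), T.T@R.T)
E
```

```text
side cap 1981 0.2450833464349305 ((538.9959106445312, 195.2525634765625), (140.22805786132812, 100.817138671875), 26.254737854003906)
side backplate 300 0.1581637384411651 ((471.37322998046875, -197.24078369140625), (102.61740112304688, 6.867108345031738), 52.93545150756836)
side rim 319 ((502.7169189453125, -219.49371337890625), (100.94622039794922, 82.76106262207031), 53.8100700378418)
side bin 0.82 270 235 [ 0.5325 -0.1868  0.0839]
side bin 0.82 232 289 [ 0.4104 -0.04    0.0518]
side bin 0.55 198 406 [0.5176 0.23   0.2442]
side turret 0.74 267 384 [0.6037 0.1686 0.1058]
side turret 0.74 256 477 [0.6201 0.3959 0.1159]
side keyhole_left 0.76 247 238 [ 0.3955 -0.1849 -0.    ]
side keyhole_left 0.74 211 290 [ 0.3888 -0.0304  0.111 ]
side keyhole_right 0.83 238 217 [ 0.3519 -0.2421 -0.0007]
side keyhole_right 0.6 195 286 [ 0.3567 -0.035   0.1397]
side bin_rim 0.74 214 260 [ 0.3694 -0.11    0.0939]
side bin_rim 0.71 269 210 [ 0.534  -0.2437  0.105 ]
side clamp_screw 0.92 248 375 [0.5695 0.1521 0.1406]
side clamp_screw 0.8 215 469 [0.5532 0.3817 0.1941]
wrist c [ 0.31353043 -0.5440177   0.37438272] [[ 4.04259362e-01 -9.14644155e-01 -6.61923712e-04]
 [-8.82207811e-01 -3.90113787e-01  2.63667616e-01]
 [-2.41420270e-01 -1.06006148e-01 -9.64613368e-01]] 62.59994472880538
in tool [ 0.06641947 -0.00062658 -0.12406254] [[-6.46588181e-04 -9.64617600e-01 -2.63652173e-01]
 [ 9.99999551e-01 -4.40901297e-04 -8.39313165e-04]
 [ 6.93371666e-04 -2.63652598e-01  9.64617451e-01]]
```

View pics/crop.png

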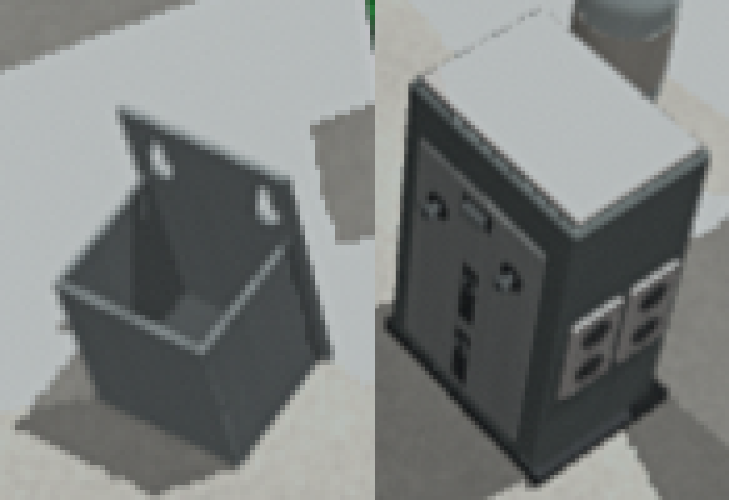

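The crop confirms it. The left half shows the steel bin with two keyholes, rim point about (269,210). The right half shows the small turret, with stud heads at roughly (230,364) and (246,382) and the catch between them. Next I take a wrist view of the hanger plate.

```bash
cat >> h.py <<'E'
from scipy.spatial.transform import Rotation as Ro
def down(yaw,tilt=0): # tilt: turn about tool y after pointing down
    return Ro.from_euler("z",yaw,degrees=True)*Ro.from_euler("x",180,degrees=True)*Ro.from_euler("y",tilt,degrees=True)
def rel(pos,rot):
    s=env.sense(); T=Ro.from_euler("xyz",s["eef_rot"],degrees=True)
    print("t",(T.inv().apply(np.array(pos)-s["position"])*1000).round(1),"a",np.degrees((T.inv()*rot).as_rotvec()).round(2),"F",np.round(s["force"],1),"time",round(s["time_s"],2))
E
python3 -c "
from h import *
rel([.64,-.009,.214],down(116.5,75))
rel([.64,-.009,.214],down(-63.5,-75))"
```

```text
t [ 581.5 -357.7   36.3] a [ 59.75  57.08 -77.86] F [-0.2 -0.4  0.1] time 1.2
t [ 581.5 -357.7   36.3] a [ 56.47 -59.11  73.59] F [-0.2 -0.4  0.1] time 1.2
```

```bash
python3 -m handwheel '[{"tx":581.5,"ty":-357.7,"tz":0},{"tx":581.5,"ty":-357.7,"tz":0},{"tx":581.5,"ty":-357.7,"tz":0},{"tx":581.5,"ty":-357.7,"tz":0},{"tx":581.5,"ty":-357.7,"tz":20,"ax":59.7,"ay":57.1,"az":-77.9},{"tx":581.5,"ty":-357.7,"tz":20,"ax":59.7,"ay":57.1,"az":-77.9},{"tx":581.5,"ty":-357.7,"tz":20,"ax":59.7,"ay":57.1,"az":-77.9},{"tx":581.5,"ty":-357.7,"tz":20,"ax":59.7,"ay":57.1,"az":-77.9}]'; python3 -c "
from h import *
rel([.64,-.009,.214],down(116.5,75))"
```

```text
t [ 581.5 -357.7   36.3] a [ 59.75  57.08 -77.86] F [-0.2 -0.4  0.1] time 1.2schema error: expected keys tx, ty, tz, ax, ay, az, jaw
```

```bash
python3 -m handwheel '[{"tx":581.5,"ty":-357.7,"tz":0,"ax":0,"ay":0,"az":0,"jaw":85},{"tx":581.5,"ty":-357.7,"tz":0,"ax":0,"ay":0,"az":0,"jaw":85},{"tx":581.5,"ty":-357.7,"tz":0,"ax":0,"ay":0,"az":0,"jaw":85},{"tx":581.5,"ty":-357.7,"tz":0,"ax":0,"ay":0,"az":0,"jaw":85},{"tx":581.5,"ty":-357.7,"tz":20,"ax":59.7,"ay":57.1,"az":-77.9,"jaw":85},{"tx":581.5,"ty":-357.7,"tz":20,"ax":59.7,"ay":57.1,"az":-77.9,"jaw":85},{"tx":581.5,"ty":-357.7,"tz":20,"ax":59.7,"ay":57.1,"az":-77.9,"jaw":85},{"tx":581.5,"ty":-357.7,"tz":20,"ax":59.7,"ay":57.1,"az":-77.9,"jaw":85}]'; python3 -c "
from h import *
rel([.64,-.009,.214],down(116.5,75))"
```

```text
time_s: 1.87
position: [0.443, -0.2953, 0.2447]
eef_rot: [-167.3, -16.8, 42.1]
force: [-0.4, 0.3, -0.2]
gripper_width: 0.992
finger_force: 0.0
t [314.8 -50.2 141.7] a [ 44.57  42.56 -57.9 ] F [-0.4  0.3 -0.2] time 1.87
```

```bash
python3 -m handwheel '[{"tx":314.8,"ty":-50.2,"tz":141.7,"ax":44.57,"ay":42.56,"az":-57.9,"jaw":85},{"tx":314.8,"ty":-50.2,"tz":141.7,"ax":44.57,"ay":42.56,"az":-57.9,"jaw":85},{"tx":314.8,"ty":-50.2,"tz":141.7,"ax":44.57,"ay":42.56,"az":-57.9,"jaw":85},{"tx":314.8,"ty":-50.2,"tz":141.7,"ax":44.57,"ay":42.56,"az":-57.9,"jaw":85},{"tx":314.8,"ty":-50.2,"tz":141.7,"ax":44.57,"ay":42.56,"az":-57.9,"jaw":85},{"tx":314.8,"ty":-50.2,"tz":141.7,"ax":44.57,"ay":42.56,"az":-57.9,"jaw":85},{"tx":314.8,"ty":-50.2,"tz":141.7,"ax":44.57,"ay":42.56,"az":-57.9,"jaw":85},{"tx":314.8,"ty":-50.2,"tz":141.7,"ax":44.57,"ay":42.56,"az":-57.9,"jaw":85}]'; python3 -c "
from h import *
rel([.64,-.009,.214],down(116.5,75))"
```

```text
time_s: 2.53
position: [0.6322, -0.0232, 0.213]
eef_rot: [-158.1, -57.1, 77.2]
force: [1.4, -0.2, 0.9]
gripper_width: 0.994
finger_force: 0.0
t [9.3 8.8 9.9] a [ 14.41  13.66 -18.73] F [ 1.4 -0.2  0.9] time 2.53
```

```bash
python3 -m handwheel '[{"tx":9.3,"ty":8.8,"tz":9.9,"ax":14.41,"ay":13.66,"az":-18.73,"jaw":85},{"tx":9.3,"ty":8.8,"tz":9.9,"ax":14.41,"ay":13.66,"az":-18.73,"jaw":85},{"tx":9.3,"ty":8.8,"tz":9.9,"ax":14.41,"ay":13.66,"az":-18.73,"jaw":85},{"tx":9.3,"ty":8.8,"tz":9.9,"ax":14.41,"ay":13.66,"az":-18.73,"jaw":85},{"tx":9.3,"ty":8.8,"tz":9.9,"ax":14.41,"ay":13.66,"az":-18.73,"jaw":85},{"tx":9.3,"ty":8.8,"tz":9.9,"ax":14.41,"ay":13.66,"az":-18.73,"jaw":85},{"tx":9.3,"ty":8.8,"tz":9.9,"ax":14.41,"ay":13.66,"az":-18.73,"jaw":85}]'; python3 - <<'E'
from h import *
cam=K("wrist"); im,d=env.snapshot("wrist"); s=env.sense(); print(s["position"],s["eef_rot"],s["time_s"])
np.savez("w1.npz",im=im,d=d,k=cam[0],D=cam[1],R=cam[2],t=cam[3]); save("w1",im)
X=cloud("wrist",d,cam)
for t in ["clamp_screw","turret"]:
    for q in env.pinpoint(t,"wrist")[:3]:
        v,u=np.round(q["position"]).astype(int); print(t,round(q["p"],2),q["position"],X[v,u].round(4))
E
```

```text
time_s: 3.12
position: [0.639, -0.0103, 0.2142]
eef_rot: [-178.9, -74.8, 115.1]
force: [-0.1, 0.6, 0.5]
gripper_width: 0.999
finger_force: 0.0
[ 0.63902016 -0.01043821  0.21469032] [-179.07362501  -74.74637177  115.31906575] 3.1667
clamp_screw 0.89 [255.8, 316.0] [0.5611 0.1492 0.1311]
turret 0.72 [325.3, 314.1] [0.5586 0.1493 0.0525]
```

View pics/w1.png

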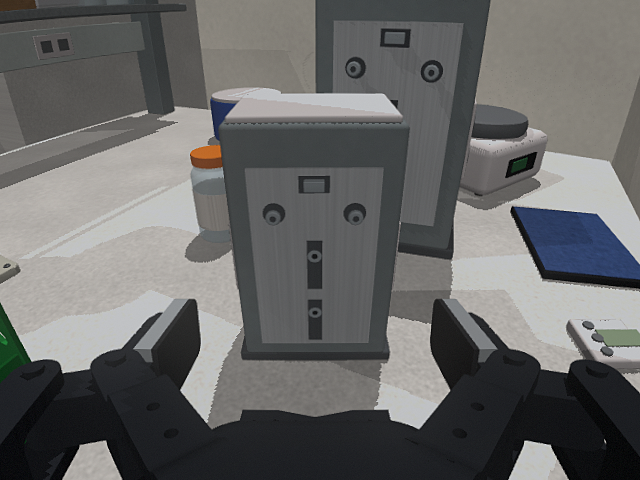

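Wrist view: the plate is seen squarely, with studs at about (214,274) and (213,355), the catch at (185,314) and the clamp screw at (256,315). The green bin and the big turret can be told apart easily. Next: stud positions from depth.

```bash
python3 - <<'E'
from h import *
z=np.load("w1.npz"); cam=(z["k"],z["D"],z["R"],z["t"]); X=cloud("wrist",z["d"],cam)
P=X[170:340,248:382].reshape(-1,3); P=P[~np.isnan(P[:,0])]
c=np.median(P,0); 
for tol in [.02,.006,.003,.002]:
    s=P[np.abs((P-c)@(np.linalg.svd(P-c,full_matrices=False)[2][2] if tol==.02 else nrm))<tol] if tol!=.02 else P
    c=s.mean(0); nrm=np.linalg.svd(s-c,full_matrices=False)[2][2]
if nrm[1]>0:nrm=-nrm
print("normal",nrm,"yaw of turret x",np.degrees(np.arctan2(nrm[1],nrm[0])), "rms",((s-c)@nrm).std(),len(s))
yaw=np.arctan2(nrm[1],nrm[0]); n=np.array([np.cos(yaw),np.sin(yaw),0]); y=np.array([-n[1],n[0],0])
v,u=256,316; cs=X[250:262,308:322].reshape(-1,3); 
o=X[256,330]; h=(X-o)@nrm
def hits(r0,r1,c0,c1,lo,hi):
    H=h[r0:r1,c0:c1]; m=(H>lo)&(H<hi); vv,uu=np.nonzero(m); Q=X[r0:r1,c0:c1][m]
    mid=(Q.min(0)+Q.max(0))/2
    yy=Q@y; print(len(Q),"px",vv.mean()+r0,uu.mean()+c0,"mean",Q.mean(0).round(4),"y ext",(yy.min(),yy.max()),"z ext",Q[:,2].min(),Q[:,2].max(),"h",np.median(H[m]))
    return Q
A=hits(198,230,258,290,.007,.014); B=hits(198,230,340,372,.007,.014); C=hits(172,198,296,334,.003,.012)
yc=(A@y).mean()/2+(B@y).mean()/2
print("stud mid y",yc,"sep",((A@y).mean()-(B@y).mean()), "clamp y", X[256,316]@y)
# Circle refine by back-projecting pixel rays on head front plane
im=cv2.cvtColor(z["im"],cv2.COLOR_RGB2GRAY); 
save("w1c",cv2.resize(z["im"][165:275,255:375],(720,660),interpolation=3)[:600])
# plate edges heights in plane
E
```

```text
normal [ 0.43866787 -0.89864763 -0.00171604] yaw of turret x -63.981041937264564 rms 0.0006569622070329953 20233
181 px 217.6353591160221 272.1381215469613 mean [0.5347 0.1266 0.172 ] y ext (np.float64(0.5304005472995921), np.float64(0.5419844571917302)) z ext 0.16553759338327678 0.17740198001497093 h 0.009820897631013355
176 px 217.55113636363637 354.8806818181818 mean [0.5919 0.1545 0.1718] y ext (np.float64(0.5943511519391372), np.float64(0.6054118912105985)) z ext 0.16613273228174988 0.17720477554421274 h 0.009735392756514659
257 px 186.39688715953307 313.2373540856031 mean [0.5616 0.144  0.1961] y ext (np.float64(0.5601495500673288), np.float64(0.5759060981901227)) z ext 0.19110146081149185 0.20046707838515254 h 0.005819693526907947
stud mid y 0.5678985488832837 sep -0.06365973928117963 clamp y 0.5696731812295992
```

View pics/w1c.png

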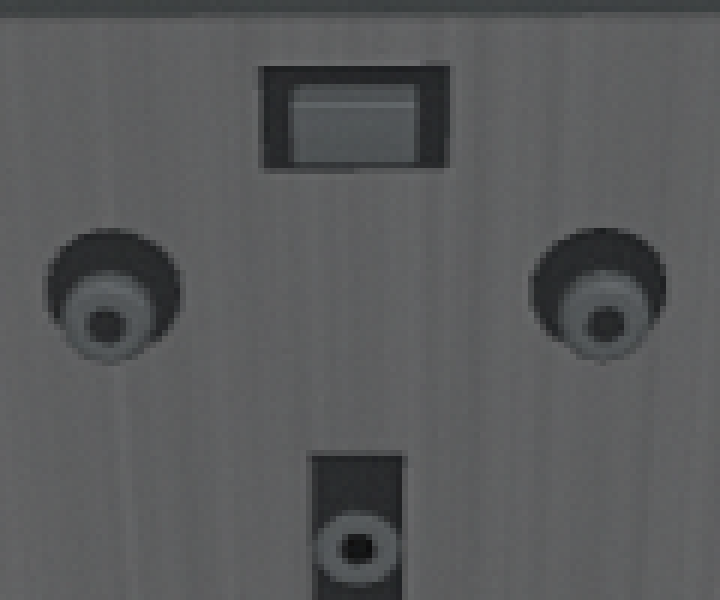

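```bash
python3 -c "
from h import *
rel([.531,-.242,.25],down(52.7))"
```

```text
t [  -9.1 -199.3 -163.2] a [-41.31 -66.4   53.79] F [-0.5  0.5  1.1] time 3.27
```

```bash
python3 -m handwheel '[{"tx":0,"ty":-199,"tz":-163,"ax":-41.31,"ay":-66.4,"az":53.79,"jaw":50},{"tx":0,"ty":-199,"tz":-163,"ax":-41.31,"ay":-66.4,"az":53.79,"jaw":50},{"tx":0,"ty":-199,"tz":-163,"ax":-41.31,"ay":-66.4,"az":53.79,"jaw":50},{"tx":0,"ty":-199,"tz":-163,"ax":-41.31,"ay":-66.4,"az":53.79,"jaw":50},{"tx":0,"ty":-199,"tz":-163,"ax":-41.31,"ay":-66.4,"az":53.79,"jaw":50},{"tx":0,"ty":-199,"tz":-163,"ax":-41.31,"ay":-66.4,"az":53.79,"jaw":50},{"tx":0,"ty":-199,"tz":-163,"ax":-41.31,"ay":-66.4,"az":53.79,"jaw":50},{"tx":0,"ty":-199,"tz":-163,"ax":-41.31,"ay":-66.4,"az":53.79,"jaw":50}]'; python3 -c "
from h import *
rel([.531,-.242,.25],down(52.7))"
```

```text
time_s: 3.93
position: [0.5294, -0.2436, 0.2595]
eef_rot: [-168.2, -28.3, 71.1]
force: [0.0, 1.2, 0.5]
gripper_width: 0.587
finger_force: 0.0
t [-2.7  2.8  9. ] a [-15.98 -26.1   20.88] F [0.  1.2 0.5] time 3.93
```

```bash
python3 -m handwheel '[{"tx":-2.7,"ty":2.8,"tz":9,"ax":-15.98,"ay":-26.1,"az":20.88,"jaw":50},{"tx":-2.7,"ty":2.8,"tz":9,"ax":-15.98,"ay":-26.1,"az":20.88,"jaw":50},{"tx":-2.7,"ty":2.8,"tz":9,"ax":-15.98,"ay":-26.1,"az":20.88,"jaw":50},{"tx":-2.7,"ty":2.8,"tz":9,"ax":-15.98,"ay":-26.1,"az":20.88,"jaw":50},{"tx":-2.7,"ty":2.8,"tz":9,"ax":-15.98,"ay":-26.1,"az":20.88,"jaw":50},{"tx":-2.7,"ty":2.8,"tz":9,"ax":-15.98,"ay":-26.1,"az":20.88,"jaw":50},{"tx":-2.7,"ty":2.8,"tz":9,"ax":-15.98,"ay":-26.1,"az":20.88,"jaw":50},{"tx":-2.7,"ty":2.8,"tz":9,"ax":-15.98,"ay":-26.1,"az":20.88,"jaw":50}]'; python3 - <<'E'
from m import *
cam=K("wrist"); im,d=env.snapshot("wrist"); save("w2",im)
Xi=cloud("wrist",d,cam); X=Xi.reshape(-1,3); X=X[~np.isnan(X[:,0])]
X=X[(X[:,1]<-.13)]
np.savez("w2.npz",X=Xi)
for a,b in [(.145,.165),(.098,.112)]:
    Q,r=rect(X,a,b,(.42,-.3),(.6,-.13)); print(len(Q),Q[:,2].max() if len(Q) else 0,r)
for t in ["bin_rim","keyhole_left","keyhole_right"]:
    for q in env.pinpoint(t,"wrist")[:2]:
        v,u=np.round(q["position"]).astype(int); print(t,round(q["p"],2),v,u,Xi[v,u].round(4))
rel([.531,-.242,.25],down(52.7))
E
```

```text
time_s: 4.6
position: [0.532, -0.2373, 0.2488]
eef_rot: [-179.6, -0.3, 53.3]
force: [0.4, -0.3, 0.4]
gripper_width: 0.586
finger_force: 0.0
1779 0.15650055004812627 ((469.0516662597656, -194.28414916992188), (98.48307800292969, 5.104475021362305), 52.35966110229492)
2521 0.11199907692736562 ((498.2984924316406, -217.7057342529297), (99.62518310546875, 79.95954132080078), 52.33904266357422)
bin_rim 0.94 220 30 [ 0.3259 -0.0877  0.0492]
bin_rim 0.92 238 317 [ 0.5291 -0.2408  0.1054]
keyhole_left 0.82 198 200 [ 0.4461 -0.164   0.0008]
keyhole_right 0.82 286 203 [ 0.4537 -0.2165  0.1327]
t [-3.5  1.4 -2.2] a [-0.43 -0.28  0.52] F [-0.4 -0.5  0.9] time 4.8
```

View pics/w2.png

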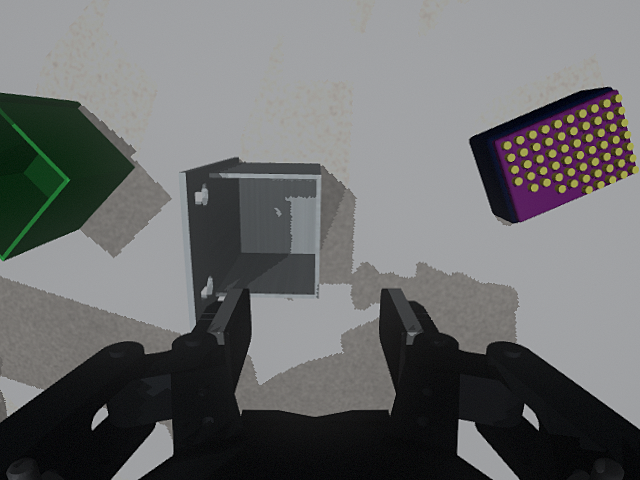

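The wrist view shows the bin below with its front rim at (238,317), the green bin at the left and the tip box at the right. I set the grasp at (0.530, -0.241) with yaw 52.4°.

```bash
python3 -c "
from h import *
rel([.530,-.241,.092],down(52.4))"
```

```text
t [ -4.    1.2 155.8] a [-0.43 -0.28  0.82] F [-0.4 -0.5  0.9] time 4.8
```

```bash
python3 -m handwheel '[{"tx":-3.5,"ty":1.2,"tz":20,"ax":-0.43,"ay":-0.28,"az":0.82,"jaw":50},{"tx":-4,"ty":1.2,"tz":55,"ax":-0.43,"ay":-0.28,"az":0.82,"jaw":50},{"tx":-4,"ty":1.2,"tz":85,"ax":-0.43,"ay":-0.28,"az":0.82,"jaw":50},{"tx":-4,"ty":1.2,"tz":110,"ax":-0.43,"ay":-0.28,"az":0.82,"jaw":50},{"tx":-4,"ty":1.2,"tz":130,"ax":-0.43,"ay":-0.28,"az":0.82,"jaw":50},{"tx":-4,"ty":1.2,"tz":145,"ax":-0.43,"ay":-0.28,"az":0.82,"jaw":50},{"tx":-4,"ty":1.2,"tz":155,"ax":-0.43,"ay":-0.28,"az":0.82,"jaw":50},{"tx":-4,"ty":1.2,"tz":155,"ax":-0.43,"ay":-0.28,"az":0.82,"jaw":50}]'; python3 -c "
from h import *
rel([.530,-.241,.092],down(52.4))"
```

```text
time_s: 5.47
position: [0.5288, -0.2403, 0.0905]
eef_rot: [-179.8, 0.1, 52.4]
force: [0.4, 0.3, -0.3]
gripper_width: 0.585
finger_force: 0.0
t [ 0.2  1.4 -1.5] a [-0.22  0.07  0.01] F [ 0.4  0.3 -0.3] time 5.47
```

```bash
python3 -m handwheel '[{"tx":0,"ty":1,"tz":0,"ax":0,"ay":0,"az":0,"jaw":30},{"tx":0,"ty":1,"tz":0,"ax":0,"ay":0,"az":0,"jaw":15},{"tx":0,"ty":1,"tz":0,"ax":0,"ay":0,"az":0,"jaw":8},{"tx":0,"ty":1,"tz":0,"ax":0,"ay":0,"az":0,"jaw":0},{"tx":0,"ty":1,"tz":0,"ax":0,"ay":0,"az":0,"jaw":0},{"tx":0,"ty":1,"tz":0,"ax":0,"ay":0,"az":0,"jaw":0},{"tx":0,"ty":1,"tz":0,"ax":0,"ay":0,"az":0,"jaw":0},{"tx":0,"ty":1,"tz":0,"ax":0,"ay":0,"az":0,"jaw":0}]' 30;python3 -m handwheel '[{"tx":0,"ty":0,"tz":0,"ax":0,"ay":0,"az":0,"jaw":0},{"tx":0,"ty":0,"tz":0,"ax":0,"ay":0,"az":0,"jaw":0},{"tx":0,"ty":0,"tz":0,"ax":0,"ay":0,"az":0,"jaw":0},{"tx":0,"ty":0,"tz":0,"ax":0,"ay":0,"az":0,"jaw":0}]' 80;  python3 - <<'E'
from h import *
s=[env.sense() for _ in range(1)][0]; print(s["position"],s["eef_rot"],s["gripper_width"])
E
```

```text
time_s: 6.13
position: [0.5309, -0.2408, 0.094]
eef_rot: [180.0, 0.0, 52.5]
force: [-2.0, 1.6, 5.4]
gripper_width: 0.031
finger_force: 33.6
time_s: 6.47
position: [0.531, -0.2408, 0.0941]
eef_rot: [180.0, 0.0, 52.5]
force: [-2.1, 1.6, 6.0]
gripper_width: 0.02
finger_force: 78.5
[ 0.53103107 -0.24083732  0.09405887] [1.79962623e+02 1.53386158e-02 5.24624569e+01] 0.02006296131923178
```

```bash
python3 -m handwheel '[{"tx":0,"ty":0,"tz":-15,"ax":0,"ay":0,"az":0,"jaw":0},{"tx":0,"ty":0,"tz":-40,"ax":0,"ay":0,"az":0,"jaw":0},{"tx":0,"ty":0,"tz":-70,"ax":0,"ay":0,"az":0,"jaw":0},{"tx":0,"ty":0,"tz":-95,"ax":0,"ay":0,"az":0,"jaw":0},{"tx":0,"ty":0,"tz":-110,"ax":0,"ay":0,"az":0,"jaw":0},{"tx":0,"ty":0,"tz":-115,"ax":0,"ay":0,"az":0,"jaw":0},{"tx":0,"ty":0,"tz":-115,"ax":0,"ay":0,"az":0,"jaw":0},{"tx":0,"ty":0,"tz":-115,"ax":0,"ay":0,"az":0,"jaw":0}]'; python3 -c "
from h import *
rel([.6063,.057,.147],down(26.2))"
```

```text
time_s: 7.13
position: [0.5305, -0.2406, 0.2073]
eef_rot: [-180.0, 0.0, 52.5]
force: [-0.2, 0.2, -3.6]
gripper_width: 0.022
finger_force: 79.1
t [ 282.2 -121.2   60.1] a [-2.000e-02  4.000e-02  2.627e+01] F [-0.2  0.2 -3.6] time 7.13
```

```bash
python3 -m handwheel '[{"tx":20,"ty":-5,"tz":-30,"ax":0,"ay":0,"az":1,"jaw":0},{"tx":50,"ty":-20,"tz":-55,"ax":0,"ay":0,"az":5,"jaw":0},{"tx":88,"ty":-37,"tz":-55,"ax":0,"ay":0,"az":9,"jaw":0},{"tx":126,"ty":-54,"tz":-55,"ax":0,"ay":0,"az":13,"jaw":0},{"tx":164,"ty":-70,"tz":-55,"ax":0,"ay":0,"az":17,"jaw":0},{"tx":202,"ty":-86,"tz":-50,"ax":0,"ay":0,"az":21,"jaw":0},{"tx":235,"ty":-100,"tz":-40,"ax":0,"ay":0,"az":25,"jaw":0},{"tx":260,"ty":-111,"tz":-25,"ax":0,"ay":0,"az":26.3,"jaw":0}]';  python3 -c "
from h import *
rel([.6063,.057,.147],down(26.2))"
```

```text
time_s: 7.8
position: [0.6017, 0.0359, 0.2316]
eef_rot: [-180.0, 0.0, 26.0]
force: [0.6, -0.7, -3.3]
gripper_width: 0.019
finger_force: 79.5
t [ 13.4 -17.   84.6] a [-0.    0.01 -0.17] F [ 0.6 -0.7 -3.3] time 7.8
```

```bash
python3 -m handwheel '[{"tx":13,"ty":-5,"tz":20,"ax":0,"ay":0,"az":0,"jaw":0},{"tx":13.4,"ty":-10,"tz":45,"ax":0,"ay":0,"az":-0.17,"jaw":0},{"tx":13.4,"ty":-14,"tz":65,"ax":0,"ay":0,"az":-0.17,"jaw":0},{"tx":13.4,"ty":-17,"tz":78,"ax":0,"ay":0,"az":-0.17,"jaw":0},{"tx":13.4,"ty":-17,"tz":84,"ax":0,"ay":0,"az":-0.17,"jaw":0},{"tx":13.4,"ty":-17,"tz":84.6,"ax":0,"ay":0,"az":-0.17,"jaw":0},{"tx":13.4,"ty":-17,"tz":84.6,"ax":0,"ay":0,"az":-0.17,"jaw":0},{"tx":13.4,"ty":-17,"tz":84.6,"ax":0,"ay":0,"az":-0.17,"jaw":0}]';  python3 - <<'E'
from h import *
rel([.6063,.057,.147],down(26.2))
im,d=env.snapshot("side"); np.savez("s2.npz",im=im,d=d)
it,dt=env.snapshot("top"); np.savez("t2.npz",im=it,d=dt)
from m import rect
n=np.array([.4415,-.8973]); y=np.array([.8973,.4415])
for nm,dd in [("top",dt),("side",d)]:
    X=cloud(nm,dd).reshape(-1,3); X=X[~np.isnan(X[:,0])]
    Q,r=rect(X,.238,.256,(.42,.1),(.66,.29)); print(nm,"cap",len(Q),r)
    c=np.c_[X[:,:2]@n,X[:,:2]@y,X[:,2]]
    s=(c[:,0]>.127)&(c[:,0]<.150)&(c[:,2]>.18)&(c[:,2]<.215)&(abs(c[:,1]-.568)<.065); print("backplate ny",len(c[s]),np.percentile(c[s],[2,50,98],axis=0).round(4).tolist() if s.any() else 0)
a=cv2.resize(im[190:310,340:440],(500,600),interpolation=3); save("s2",a)
E
```

```text
time_s: 8.47
position: [0.6064, 0.0538, 0.1486]
eef_rot: [180.0, -0.0, 26.3]
force: [0.5, -0.6, -2.0]
gripper_width: 0.018
finger_force: 79.4
t [ 1.3 -3.   1.6] a [ 0.04 -0.02  0.11] F [ 0.5 -0.6 -2. ] time 8.47
top cap 2508 ((536.4415283203125, 198.1575927734375), (139.13507080078125, 99.76535034179688), 26.115461349487305)
backplate ny 9 [[0.139, 0.6058, 0.2057], [0.1401, 0.6123, 0.208], [0.1423, 0.6161, 0.2136]]
side cap 1936 ((539.8880615234375, 194.7906494140625), (141.78643798828125, 100.44232940673828), 26.2161922454834)
backplate ny 198 [[0.1427, 0.5429, 0.1811], [0.146, 0.5861, 0.2006], [0.1477, 0.617, 0.2098]]
```

View pics/s2.png

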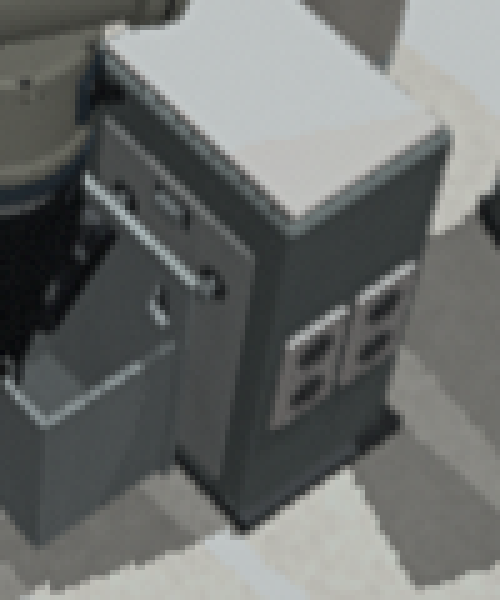

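The crop shows the bin held upright about 25 mm off the plate, its back plate parallel to it and the keyholes a little below the studs, as planned. Now I feel forward.

```bash
cat > f.py <<'E'
from h import *
s=env.sense(); p=s["position"]; n=np.array([.4415,-.8973]); y=np.array([.8973,.4415]); F=s["force"]
print("c",round((p[:2]@n-.1915)*1000,2),"lat",round((p[:2]@y-.5692)*1000,2),"z",round(p[2]*1000,2),"Fn",(F[:2]@n).round(1),"Fy",(F[:2]@y).round(1),"Fz",F[2].round(1),"tq",np.round(s["torque"],2),"rot",np.round(s["eef_rot"],2),"t",s["time_s"])
E
python3 -m handwheel '[{"tx":1.3,"ty":-4,"tz":1.6,"ax":0,"ay":0,"az":0,"jaw":0},{"tx":1.3,"ty":-8,"tz":1.6,"ax":0,"ay":0,"az":0,"jaw":0},{"tx":1.3,"ty":-12,"tz":1.6,"ax":0,"ay":0,"az":0,"jaw":0},{"tx":1.3,"ty":-12,"tz":1.6,"ax":0,"ay":0,"az":0,"jaw":0},{"tx":1.3,"ty":-12,"tz":1.6,"ax":0,"ay":0,"az":0,"jaw":0},{"tx":1.3,"ty":-12,"tz":1.6,"ax":0,"ay":0,"az":0,"jaw":0}]' >/dev/null; python3 f.py
python3 -m handwheel '[{"tx":0,"ty":-1,"tz":0,"ax":0,"ay":0,"az":0,"jaw":0},{"tx":0,"ty":-1.5,"tz":0,"ax":0,"ay":0,"az":0,"jaw":0},{"tx":0,"ty":-2,"tz":0,"ax":0,"ay":0,"az":0,"jaw":0},{"tx":0,"ty":-2,"tz":0,"ax":0,"ay":0,"az":0,"jaw":0}]' >/dev/null; python3 f.py
```

```text
c 15.36 lat -0.35 z 146.54 Fn 0.3 Fy 0.5 Fz -2.7 tq [-0.14 -0.08  0.02] rot [1.7998e+02 2.0000e-02 2.6350e+01] t 9.0667
c 13.46 lat -0.44 z 146.4 Fn -0.9 Fy 0.2 Fz -2.1 tq [-0.12 -0.04  0.02] rot [1.7998e+02 3.0000e-02 2.6320e+01] t 9.4
```

```bash
for i in 1 2 3; do python3 -m handwheel '[{"tx":0,"ty":-0.5,"tz":0,"ax":0,"ay":0,"az":0,"jaw":0},{"tx":0,"ty":-1,"tz":0,"ax":0,"ay":0,"az":0,"jaw":0},{"tx":0,"ty":-1.5,"tz":0,"ax":0,"ay":0,"az":0,"jaw":0},{"tx":0,"ty":-1.5,"tz":0,"ax":0,"ay":0,"az":0,"jaw":0}]' >/dev/null; python3 f.py; done
```

```text
c 11.92 lat -0.43 z 146.42 Fn -0.5 Fy 0.7 Fz -2.8 tq [-0.07 -0.04 -0.03] rot [1.7998e+02 3.0000e-02 2.6330e+01] t 9.7333
c 10.41 lat -0.42 z 146.44 Fn 0.1 Fy -0.2 Fz -2.8 tq [-0.1   0.    0.02] rot [1.7998e+02 2.0000e-02 2.6330e+01] t 10.0667
c 8.88 lat -0.46 z 146.44 Fn 0.1 Fy -0.1 Fz -3.2 tq [-0.12 -0.03  0.04] rot [1.7999e+02 3.0000e-02 2.6330e+01] t 10.4
```

```bash
for i in 1 2 3; do python3 -m handwheel '[{"tx":0,"ty":-0.5,"tz":0,"ax":0,"ay":0,"az":0,"jaw":0},{"tx":0,"ty":-1,"tz":0,"ax":0,"ay":0,"az":0,"jaw":0},{"tx":0,"ty":-1,"tz":0,"ax":0,"ay":0,"az":0,"jaw":0}]' >/dev/null; python3 f.py; done
```

```text
c 7.89 lat -0.44 z 146.43 Fn -0.6 Fy 0.0 Fz -2.2 tq [-0.12 -0.03  0.04] rot [1.7998e+02 3.0000e-02 2.6330e+01] t 10.65
c 6.91 lat -0.47 z 146.41 Fn 0.1 Fy 0.0 Fz -2.2 tq [-0.12 -0.01  0.02] rot [1.7999e+02 3.0000e-02 2.6330e+01] t 10.9
c 5.98 lat -0.43 z 146.44 Fn 0.8 Fy -0.3 Fz -2.9 tq [-0.14 -0.08  0.02] rot [1.7998e+02 2.0000e-02 2.6330e+01] t 11.15
```

```bash
for i in 1 2 3; do python3 -m handwheel '[{"tx":0,"ty":-0.5,"tz":0,"ax":0,"ay":0,"az":0,"jaw":0},{"tx":0,"ty":-1,"tz":0,"ax":0,"ay":0,"az":0,"jaw":0},{"tx":0,"ty":-1,"tz":0,"ax":0,"ay":0,"az":0,"jaw":0}]' >/dev/null; python3 f.py; done
```

```text
c 5.08 lat -0.42 z 146.45 Fn 1.4 Fy -0.5 Fz -3.2 tq [-0.26 -0.15  0.04] rot [1.7997e+02 2.0000e-02 2.6330e+01] t 11.4
c 4.11 lat -0.44 z 146.4 Fn 2.4 Fy 1.0 Fz -3.1 tq [-0.4  -0.14 -0.03] rot [1.7997e+02 2.0000e-02 2.6330e+01] t 11.65
c 3.12 lat -0.41 z 146.41 Fn 4.0 Fy 0.3 Fz -3.0 tq [-0.52 -0.24 -0.  ] rot [1.7997e+02 2.0000e-02 2.6330e+01] t 11.9
```

Force rises about 1 N/mm from c≈6, which is the spring catch, so the heads are through. I keep pressing.

```bash
for i in 1 2 3 4; do python3 -m handwheel '[{"tx":0,"ty":-0.5,"tz":0,"ax":0,"ay":0,"az":0,"jaw":0},{"tx":0,"ty":-1,"tz":0,"ax":0,"ay":0,"az":0,"jaw":0},{"tx":0,"ty":-1,"tz":0,"ax":0,"ay":0,"az":0,"jaw":0}]' >/dev/null; python3 f.py; done
```

```text
c 2.1 lat -0.46 z 146.4 Fn 4.0 Fy -0.0 Fz -3.7 tq [-0.63 -0.39 -0.03] rot [1.7997e+02 2.0000e-02 2.6330e+01] t 12.15
c 1.12 lat -0.46 z 146.4 Fn 5.2 Fy -0.3 Fz -5.4 tq [-0.76 -0.36 -0.06] rot [1.7997e+02 2.0000e-02 2.6330e+01] t 12.4
c 0.56 lat -0.52 z 146.35 Fn 6.9 Fy -0.4 Fz -5.3 tq [-1.09 -0.52 -0.05] rot [1.7993e+02 3.0000e-02 2.6330e+01] t 12.65
c 0.4 lat -0.71 z 146.32 Fn 11.8 Fy -0.7 Fz -6.1 tq [-1.66 -0.6  -0.16] rot [1.7986e+02 4.0000e-02 2.6330e+01] t 12.9
```

```bash
for i in 1 2 3; do python3 -m handwheel '[{"tx":0,"ty":0,"tz":0.7,"ax":0,"ay":0,"az":0,"jaw":0},{"tx":0,"ty":0,"tz":1.4,"ax":0,"ay":0,"az":0,"jaw":0},{"tx":0,"ty":0,"tz":2,"ax":0,"ay":0,"az":0,"jaw":0},{"tx":0,"ty":0,"tz":2,"ax":0,"ay":0,"az":0,"jaw":0}]' >/dev/null; python3 f.py; done
```

```text
c 0.58 lat -0.12 z 145.39 Fn 11.4 Fy -2.3 Fz 1.8 tq [-1.55 -0.38 -0.  ] rot [ 1.7985e+02 -5.0000e-02  2.6330e+01] t 13.2333
c 0.58 lat 0.3 z 143.65 Fn 10.0 Fy -2.5 Fz 3.6 tq [-1.42 -0.46 -0.11] rot [ 1.7984e+02 -1.0000e-01  2.6320e+01] t 13.5667
c 0.59 lat 0.59 z 141.8 Fn 10.3 Fy -2.0 Fz 2.3 tq [-1.36 -0.51 -0.13] rot [ 1.7984e+02 -1.4000e-01  2.6310e+01] t 13.9
```

```bash
for i in 1 2 3; do python3 -m handwheel '[{"tx":-0.1,"ty":0,"tz":0.7,"ax":0,"ay":0,"az":0,"jaw":0},{"tx":-0.2,"ty":0,"tz":1.4,"ax":0,"ay":0,"az":0,"jaw":0},{"tx":-0.4,"ty":0,"tz":2,"ax":0,"ay":0,"az":0,"jaw":0},{"tx":-0.4,"ty":0,"tz":2,"ax":0,"ay":0,"az":0,"jaw":0}]' >/dev/null; python3 f.py; done
```

```text
c 0.58 lat 0.54 z 139.91 Fn 9.8 Fy -0.8 Fz 1.9 tq [-1.18 -0.64 -0.16] rot [179.84  -0.19  26.3 ] t 14.2333
c 0.59 lat 0.4 z 138.0 Fn 9.9 Fy 0.6 Fz 1.8 tq [-1.13 -0.72 -0.2 ] rot [179.84  -0.22  26.3 ] t 14.5667
c 0.58 lat 0.15 z 136.03 Fn 9.3 Fy 2.4 Fz 3.0 tq [-1.11 -0.77 -0.17] rot [179.83  -0.23  26.3 ] t 14.9
```

```bash
for i in 1 2 3; do python3 -m handwheel '[{"tx":0,"ty":0,"tz":0.7,"ax":0,"ay":0,"az":0,"jaw":0},{"tx":0,"ty":0,"tz":1.4,"ax":0,"ay":0,"az":0,"jaw":0},{"tx":0,"ty":0,"tz":2,"ax":0,"ay":0,"az":0,"jaw":0},{"tx":0,"ty":0,"tz":2,"ax":0,"ay":0,"az":0,"jaw":0}]' >/dev/null; python3 f.py; done
```

```text
c 0.55 lat -0.0 z 133.96 Fn 10.1 Fy 0.1 Fz 2.4 tq [-1.17 -0.75 -0.16] rot [179.84  -0.21  26.3 ] t 15.2333
c 0.59 lat -0.08 z 131.93 Fn 9.9 Fy -0.8 Fz 1.6 tq [-1.19 -0.68 -0.14] rot [179.84  -0.2   26.3 ] t 15.5667
c 0.39 lat -0.2 z 129.79 Fn 9.1 Fy -0.2 Fz 2.0 tq [-1.1  -0.67 -0.21] rot [179.85  -0.18  26.3 ] t 15.9
```

```bash
for i in 1 2 3; do python3 -m handwheel '[{"tx":0,"ty":0,"tz":0.4,"ax":0,"ay":0,"az":0,"jaw":0},{"tx":0,"ty":0,"tz":0.7,"ax":0,"ay":0,"az":0,"jaw":0},{"tx":0,"ty":0,"tz":0.7,"ax":0,"ay":0,"az":0,"jaw":0}]' >/dev/null; python3 f.py; done
```

```text
c 0.37 lat -0.19 z 129.14 Fn 9.0 Fy 0.5 Fz 1.4 tq [-1.16 -0.62 -0.14] rot [179.85  -0.18  26.31] t 16.15
c 0.38 lat -0.18 z 128.5 Fn 9.4 Fy 1.3 Fz 2.1 tq [-1.18 -0.64 -0.2 ] rot [179.85  -0.19  26.3 ] t 16.4
c 0.4 lat -0.15 z 128.17 Fn 9.2 Fy -1.5 Fz 6.8 tq [-1.15 -0.36 -0.2 ] rot [179.85  -0.19  26.3 ] t 16.65
```

```bash
for i in 1 2; do python3 -m handwheel '[{"tx":0,"ty":0,"tz":0.4,"ax":0,"ay":0,"az":0,"jaw":0},{"tx":0,"ty":0,"tz":0.7,"ax":0,"ay":0,"az":0,"jaw":0},{"tx":0,"ty":0,"tz":0.7,"ax":0,"ay":0,"az":0,"jaw":0}]' >/dev/null; python3 f.py; done; python3 - <<'E'
from h import *
im,d=env.snapshot("side"); save("s3",cv2.resize(im[190:290,340:420],(480,600),interpolation=3))
E
```

```text
c 0.39 lat -0.1 z 128.03 Fn 8.1 Fy -3.0 Fz 10.6 tq [-1.22 -0.11 -0.19] rot [179.85  -0.2   26.3 ] t 16.9
c 0.47 lat -0.01 z 127.9 Fn 8.0 Fy -4.2 Fz 14.0 tq [-1.16  0.13 -0.15] rot [179.84  -0.22  26.31] t 17.15
```

View pics/s3.png

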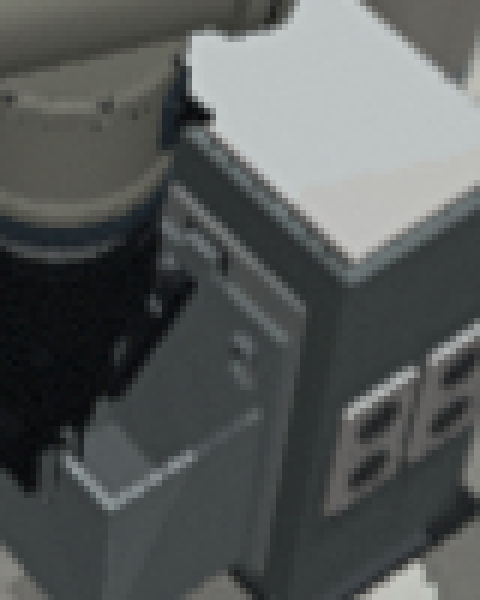

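The side crop shows the back plate flat on the hanger plate, the right stud head in the slot's upper part at about (372,240) in the crop, and the catch visible above the plate edge. At z≈129.8 c dropped 0.2 mm, which fits the snap, and now there is a hard stop. I'll relax the load, then release.

```bash
python3 -m handwheel '[{"tx":0,"ty":0.5,"tz":-0.6,"ax":0,"ay":0,"az":0,"jaw":0},{"tx":0,"ty":1,"tz":-1.2,"ax":0,"ay":0,"az":0,"jaw":0},{"tx":0,"ty":1,"tz":-1.2,"ax":0,"ay":0,"az":0,"jaw":0}]'>/dev/null; python3 f.py; python3 -m handwheel '[{"tx":0,"ty":0,"tz":0,"ax":0,"ay":0,"az":0,"jaw":5},{"tx":0,"ty":0,"tz":0,"ax":0,"ay":0,"az":0,"jaw":15},{"tx":0,"ty":0,"tz":0,"ax":0,"ay":0,"az":0,"jaw":25},{"tx":0,"ty":0,"tz":0,"ax":0,"ay":0,"az":0,"jaw":35},{"tx":0,"ty":0,"tz":0,"ax":0,"ay":0,"az":0,"jaw":40},{"tx":0,"ty":0,"tz":0,"ax":0,"ay":0,"az":0,"jaw":40}]' 20 ; python3 f.py
```

```text
c 0.47 lat -0.14 z 128.06 Fn 4.3 Fy -0.7 Fz 8.2 tq [-0.47 -0.08 -0.2 ] rot [179.93  -0.18  26.29] t 17.45
time_s: 17.95
position: [0.5935, 0.0789, 0.1259]
eef_rot: [180.0, 0.1, 26.3]
force: [-0.2, -0.8, 0.2]
gripper_width: 0.471
finger_force: 0.0
c -0.22 lat -1.81 z 125.89 Fn 0.6 Fy -0.5 Fz 0.2 tq [ 0.    0.02 -0.01] rot [1.800e+02 5.000e-02 2.634e+01] t 17.95
```

Released. Now I raise the gripper and back off to look at the plate again.

```bash
python3 -m handwheel '[{"tx":0,"ty":0,"tz":-15,"ax":0,"ay":0,"az":0,"jaw":40},{"tx":0,"ty":0,"tz":-45,"ax":0,"ay":0,"az":0,"jaw":40},{"tx":0,"ty":10,"tz":-80,"ax":0,"ay":0,"az":0,"jaw":40},{"tx":0,"ty":40,"tz":-105,"ax":0,"ay":0,"az":0,"jaw":40},{"tx":0,"ty":75,"tz":-110,"ax":0,"ay":0,"az":0,"jaw":40},{"tx":0,"ty":110,"tz":-110,"ax":0,"ay":0,"az":0,"jaw":40},{"tx":0,"ty":145,"tz":-110,"ax":0,"ay":0,"az":0,"jaw":40},{"tx":0,"ty":145,"tz":-110,"ax":0,"ay":0,"az":0,"jaw":40}]' 20 ; python3 - <<'E'
from h import *
rel([.675,-.08,.25],down(116.5,70))
n=np.array([.4415,-.8973]); y=np.array([.8973,.4415])
im,d=env.snapshot("side"); save("s4",cv2.resize(im[190:310,340:430],(450,600),interpolation=3))
c=cloud("side",d); q=np.dstack([c[...,:2]@n-.1135,c[...,:2]@y-.5695,c[...,2]])
s=(q[...,0]>.0)&(q[...,0]<.02)&(abs(q[...,1])<.012)&(q[...,2]>.178)&(q[...,2]<.205)
for r in q[s].round(4)[:30]: print(r)
E
```

```text
time_s: 18.62
position: [0.6605, -0.0563, 0.2367]
eef_rot: [179.8, -0.1, 26.1]
force: [-1.3, 0.2, 0.4]
gripper_width: 0.469
finger_force: 0.0
t [  2.6  27.8 -13.2] a [ 54.75  54.28 -77.8 ] F [-1.3  0.2  0.4] time 18.62
[ 0.0008 -0.0102  0.2035]
[ 0.004  -0.0099  0.2025]
[ 0.0011 -0.0096  0.2007]
[ 0.0013 -0.0062  0.2041]
[ 0.0031 -0.0073  0.2008]
[ 0.0023 -0.0048  0.2026]
[ 0.0009 -0.0031  0.2033]
[ 0.0056 -0.0076  0.1987]
[ 0.0038 -0.0062  0.1988]
[ 0.004  -0.0028  0.2022]
[ 0.0028 -0.0008  0.2032]
[0.001  0.0006 0.2034]
[ 0.0072 -0.0056  0.1982]
[ 0.0075 -0.0021  0.2018]
[ 0.004  -0.0024  0.1991]
[ 0.0018 -0.0014  0.1985]
[0.0032 0.0031 0.2038]
[0.0012 0.0043 0.2035]
[ 0.0053 -0.0104  0.1885]
[ 0.0083 -0.0041  0.1969]
[ 0.007  -0.0023  0.1977]
[0.0073 0.0013 0.2014]
[0.0048 0.002  0.2003]
[0.0026 0.0029 0.1996]
[0.0032 0.0067 0.2037]
[0.0013 0.0079 0.2036]
[ 0.0054 -0.01    0.1853]
[ 0.0072 -0.0049  0.1916]
[ 0.0069 -0.002   0.1944]
[0.0073 0.0016 0.1981]
```

View pics/s4.png

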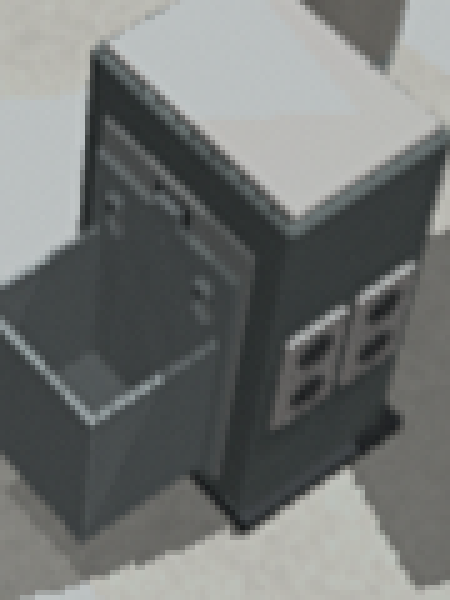

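The side crop shows the bin hanging flat with both heads in the upper slots and the catch out over the upper edge at about (175,205) in the crop. A quick wrist depth check of the catch before handing in.

```bash
for i in 1; do python3 -m handwheel '[{"tx":2.6,"ty":27.8,"tz":-13.2,"ax":54.75,"ay":54.28,"az":-77.8,"jaw":40},{"tx":2.6,"ty":27.8,"tz":-13.2,"ax":54.75,"ay":54.28,"az":-77.8,"jaw":40},{"tx":2.6,"ty":27.8,"tz":-13.2,"ax":54.75,"ay":54.28,"az":-77.8,"jaw":40},{"tx":2.6,"ty":27.8,"tz":-13.2,"ax":54.75,"ay":54.28,"az":-77.8,"jaw":40},{"tx":2.6,"ty":27.8,"tz":-13.2,"ax":54.75,"ay":54.28,"az":-77.8,"jaw":40},{"tx":2.6,"ty":27.8,"tz":-13.2,"ax":54.75,"ay":54.28,"az":-77.8,"jaw":40},{"tx":2.6,"ty":27.8,"tz":-13.2,"ax":54.75,"ay":54.28,"az":-77.8,"jaw":40},{"tx":2.6,"ty":27.8,"tz":-13.2,"ax":54.75,"ay":54.28,"az":-77.8,"jaw":40}]' ; done; python3 -c "
from h import *
rel([.675,-.08,.25],down(116.5,70))"
```

```text
time_s: 19.33
position: [0.6723, -0.0741, 0.2498]
eef_rot: [-161.5, -35.3, 62.6]
force: [0.2, -0.8, 0.0]
gripper_width: 0.466
finger_force: 0.0
t [-3.1  4.1 -4. ] a [ 25.94  25.89 -37.28] F [ 0.2 -0.8  0. ] time 19.33
```

```bash
python3 -m handwheel '[{"tx":-3.1,"ty":4.1,"tz":-4,"ax":25.94,"ay":25.89,"az":-37.28,"jaw":40},{"tx":-3.1,"ty":4.1,"tz":-4,"ax":25.94,"ay":25.89,"az":-37.28,"jaw":40},{"tx":-3.1,"ty":4.1,"tz":-4,"ax":25.94,"ay":25.89,"az":-37.28,"jaw":40},{"tx":-3.1,"ty":4.1,"tz":-4,"ax":25.94,"ay":25.89,"az":-37.28,"jaw":40},{"tx":-3.1,"ty":4.1,"tz":-4,"ax":25.94,"ay":25.89,"az":-37.28,"jaw":40},{"tx":-3.1,"ty":4.1,"tz":-4,"ax":25.94,"ay":25.89,"az":-37.28,"jaw":40},{"tx":-3.1,"ty":4.1,"tz":-4,"ax":25.94,"ay":25.89,"az":-37.28,"jaw":40},{"tx":-3.1,"ty":4.1,"tz":-4,"ax":25.94,"ay":25.89,"az":-37.28,"jaw":40}]' ; python3 - <<'E'
from h import *
cam=K("wrist"); im,d=env.snapshot("wrist"); save("w3",im)
n=np.array([.4415,-.8973]); y=np.array([.8973,.4415])
c=cloud("wrist",d,cam); q=np.dstack([c[...,:2]@n-.1127,c[...,:2]@y-.5675,c[...,2]])
def box(nm,y0,y1,z0,z1):
    s=(q[...,0]>-.01)&(q[...,0]<.02)&(q[...,1]>y0)&(q[...,1]<y1)&(q[...,2]>z0)&(q[...,2]<z1)
    print(nm,s.sum(),np.median(q[s],0).round(4) if s.any() else "")
box("catch",-.006,.006,.194,.199); box("plate L",.016,.045,.194,.199); box("plate R",-.045,-.016,.194,.199)
box("bin plate mid",-.015,.015,.15,.18); box("bin plate L",.040,.048,.13,.18); box("bin plate R",-.048,-.040,.13,.18)
s=(abs(q[...,0]-.004)<.003)&(abs(q[...,1])<.055)&(q[...,2]>.12)&(q[...,2]<.186); print("bin lat",np.percentile(q[s][:,1],[.5,99.5]))
for sg in (1,-1):
    s=(q[...,0]>.0075)&(q[...,0]<.016)&(abs(q[...,1]-sg*.032)<.008)&(q[...,2]>.16)&(q[...,2]<.18); print("head",s.sum(),q[s].mean(0) if s.any() else "")
E
```

```text
time_s: 20.0
position: [0.6752, -0.0795, 0.2473]
eef_rot: [-179.4, -70.2, 116.0]
force: [-0.2, 0.3, -0.5]
gripper_width: 0.471
finger_force: 0.0
catch 62 [ 0.0062 -0.0003  0.1966]
plate L 137 [0.     0.0312 0.1965]
plate R 140 [-1.000e-04 -3.040e-02  1.966e-01]
bin plate mid 802 [0.0041 0.     0.1655]
bin plate L 347 [0.0043 0.0437 0.1554]
bin plate R 359 [ 0.0041 -0.0436  0.1557]
bin lat [-0.04996585  0.04944526]
head 113 [0.00998745 0.0319418  0.17201795]
head 108 [ 0.00975197 -0.0319066   0.1718893 ]
```

View pics/w3.png

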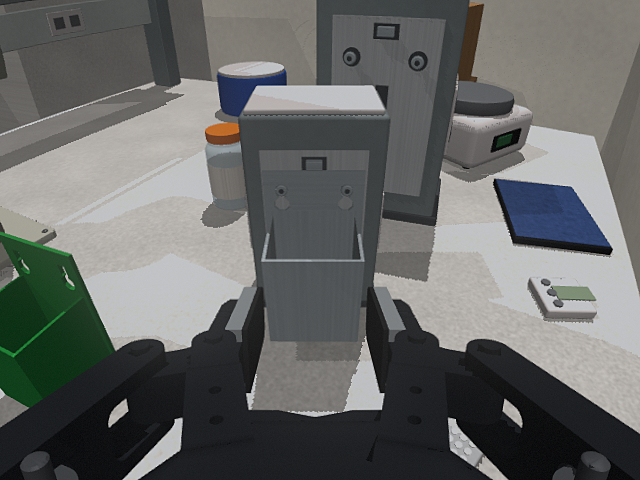

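The wrist view shows the bin hanging square, with stud heads at (190,281) and (190,347) at the tops of the slots and the catch at (163,314). The depth agrees: catch 6.2 mm out and bin plate flush. Handing in.

```bash
python3 -c "
from cell import env
print(env.finish_job())"
```

```text
the job is handed in; nothing more can be done
None
```

The steel bin is hanging fully home on both studs of the small turret with the spring catch out over its upper edge (6.2 mm by wrist depth), and the job was handed in at about 20 s; no verdict came back.

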